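# Crack open the damp box

### The arm

A 6-joint arm with a two-finger parallel gripper is mounted at the origin on the work surface. World frame = base frame: x ahead of the robot, y to its left, z up, the work surface at z = 0. Lengths are in m, angles in degrees, forces in N, time in s.
With the tool pointing down it reaches from about 0.325 to 0.9 m from the base axis. Payload 6.1 kg.
Tool frame: the origin (TCP) lies at the very end of the fingers, on their centre line; the grasp point (between the pads) lies 19 mm behind it; z points along the fingers, y is the line along which they close (so a half turn about z gives the same grasp; the last joint's range is limited). The gripper opens to 87 mm and grips with 3 to 60 N. Pads are 19 mm wide; open, the fingers measure 117 mm over their backs; the gripper's body (75 mm by 190 mm) begins 51 mm behind the grasp point.
Start: joints at [-72.829, 12.628, 87.462, -0, 79.91, -7.225], TCP at [0.258, -0.569, 0.223] pointing down, gripper open.
Joint ranges: [-170.65, 170.65], [-52.31, 119.04], [5.05, 147.46], [-71.25, 251.25], [11.57, 151.72], [-153.62, 153.62]. Speed limits (degrees/s): [147.25, 147.25, 172.46, 180, 180, 180].

### API

Orientations are given as a 3x3 rotation matrix whose columns are the frame's x, y, z axes.
In Python, from station import sense, camera, camera_info, finish_job, boxes_of gives the robot as it stands.
- The arm moves only by the tool send_rows, never from a script. Its argument "moves" is a list of rows, each a list of 7 numbers: the shift along the tool's x, y, z in m, then the turn, a rotation vector about the tool's x, y, z in degrees, then the closure in counts, from 0 (fully open) to 255 (shut). In form: [[tx, ty, tz, rx, ry, rz, fingers], ...]. A call has 1 to 12 rows; each row shifts and turns the commanded pose from where the row before left it, along the tool's axes as they then stand; what a row does not reach is not made up. A row lasts 1/8 s, in which the tool goes at most 62.5 mm and 10.7 degrees, less where a joint would pass 70% of its speed; a pose out of reach is approached as far as the arm can. A call with a gripper value outside its range is refused whole. The fingers move at their own pace and stop on an object; "squeeze" is the grip in N (left out, the last holds). Time passes only in rows, so rows that do not move let the fingers close. It gives the time, the measured TCP pose, the force, the opening and the grip force at its end, in the units of the state.
- sense(): the state, without advancing time (a new reading comes with each control period).
- camera(name): name is "scene" or "top"; returns the picture (420x560x3 uint8, red, green, blue); there is no depth.
- camera_info(name): a dict with "mtx" (3x3 intrinsics, pixels), "R" (3x3) and "t" (3): a world point X has camera coordinates R X + t. Camera axes: x right, y down, z forward; pixel columns grow to the right and rows downward; lengths in m; the calibration is good to about 2 mm. A picture is of the moment at which its call begins. camera_info takes no time and is no camera call.
- finish_job(): hands the job in; it is judged then, once.
Trained networks look in the newest picture that a camera, given by its name, has taken for a name from the list of things; names that differ only in an ending like _2 or _b are one class to them, and where a whole thing is asked for, a point or a joint stands for the part that bears it (a point fixed in the world has none). Each returns a list of dicts, best first, with "conf" (0 to 1); they miss things now and then, are a little off and sometimes report something else, mostly with a low value. They report only what shows in the picture. A call takes as long as a camera call. They do not tell look-alikes from the thing itself.
- boxes_of(camera, target): "rect" ([left, top, right, bottom] in pixels, round what is visible of it).
The state is a dict: "clock": time; "qpos": joint angles; "joint_velocities": joint speeds; "joint_torque": joint torques, N m; "tool_pos": TCP position; "ee_rot": TCP orientation; "wrist_force": force on the tool from outside, world axes, zero at the start; "wrist_torque": the same for the moment, N m; "finger_gap": finger opening in m; "gripper_force": force on a finger pad.
Only numpy, scipy, OpenCV 4.12 (cv2) and the standard library are available. Lean on these libraries where they do the work, as an engineer would, in place of code of your own. Each camera call takes 0.05 s, during which the arm holds its last target. There are 200 camera calls.

### The job

A flat fired test tile has been left on the closed lid of the pottery's damp box: pick it off, lay it flat on the wooden ware board without dropping it, and let go of it. Then take the lid by its knob, pull it free of its sticky seal without letting it fly up (never more than 60 mm open at the front), and finish while still holding it by the knob with its front edge about 20 mm open. Leave the clay cup, the round rib and the brush where they are.

Things in the scene. Friction and masses are not known exactly. Their poses are not given: they have to be found in the camera images.
- damp_box: heavy grey plastic tub fixed to the bench, 260 (x) x 220 (y) x 120 mm high, closed by a white lid. Origin: centre of its underside, on the bench; its -x side is the front, +x the hinge side
- lid_angle (a joint): angle of the white lid in rad: 0 shut, grows as the front edge lifts. Front-edge opening = 260 mm x angle (0.077 rad = 20 mm). A snap seal holds it shut: 15 to 18 N straight up at the knob starts it moving, the resistance fades over the first 8 mm at the front edge, then only the lid's own weight (about 3 N at the knob) is left. It falls shut when let go
- lid_knob (a point): point inside the upright round wooden knob on the lid, on its axis, 24 mm above the lid's top face: a good height to grip. The knob is a straight cylinder 30 mm in diameter and 42 mm tall, near the lid's front edge on its middle line, 225 mm from the hinge (box x = -95 mm, y = 0)
- test_tile: flat bisque clay tile 80 (x) x 50 (y) x 8 mm thick, 70 g, with a 7 mm hole near its +x end (30 mm from the middle); lies on the lid at the start. Origin: centre of its underside, z up
- ware_board: flat wooden board fixed on the bench, 180 (x) x 150 (y) x 12 mm thick, to the left or to the right of the box, empty. Origin: centre of its underside, on the bench; its top is 12 mm above the bench
- cup: loose open cup of grey clay, 84 mm in diameter, 100 mm tall, standing upright on the other side of the box; leave alone. Origin: centre of its underside
- rib: loose flat orange potter's rib, a disc 70 mm in diameter and 6 mm thick with an 18 mm hole, lying on the bench to the left of the box; leave alone. Origin: centre of its underside
- brush: loose brush lying on the bench to the right of the box, beyond the cup or board, about 200 mm long; leave alone. Origin: near its middle, underneath
- lid_lip (a point): middle of the lid's front edge, at its underside (120 mm above the bench when shut)
- lid: the box's white lid, a flat slab 260 x 220 x 10 mm with a knob, its top face 130 mm above the bench when shut, 0.45 kg give or take 30 percent. Origin: middle of the hinge axis, which runs along the box's y at box x = +130 mm, 120 mm above the bench; the lid reaches from there to -x
There are look-alikes about, which are no part of the job. Of the things that look like the ware_board, take the one that is farthest from the robot's base at the start. What is shaped like the test_tile but green is not meant.

How it is judged:
By the outcome, as a careful person would: the job done as asked, in the order asked, and still so for the second after the job is handed in, while the arm keeps its last pose, push and grip.
It also fails if it takes over 54 s, if anything falls off the work surface, if the arm or the gripper's body presses on something with over 40 N, if the wrist force passes 120 N, or if a joint passes its speed limit or range.

## Working session

There is one attempt and no reset: what is moved stays moved. The work goes in short steps, Python scripts to look and compute and a tool call to move; the robot and the scene stay as the last step left them, time stands still between calls to the robot, and variables do not carry over. Pictures are saved under pics/ and viewed, at most 10 in all, crops included, and the job is handed in when it is done.

Besides the shell and the picture viewer there is one more tool, called after "Call:" as name(argument=value, ...), one argument or row to a line, values as JSON. send_rows: Moves the arm, as the interface text tells. Its arguments: {"type":"object","properties":{"moves":{"type":"array"},"squeeze":{"type":"number"}},"required":["moves"]}

```bash
mkdir -p pics; cat > h.py <<'E'
import numpy as np, cv2
from station import *
def px2w(cam,u,v,z):
    c=camera_info(cam);K=np.array(c["mtx"]);R=np.array(c["R"]);t=np.array(c["t"])
    d=R.T@np.linalg.inv(K)@np.array([u,v,1.]);o=-R.T@t
    return o+d*(z-o[2])/d[2]
def w2px(cam,X):
    c=camera_info(cam);p=np.array(c["mtx"])@(np.array(c["R"])@np.array(X)+np.array(c["t"]));return p[:2]/p[2]
def snap(cam,name):
    im=np.array(camera(cam));cv2.imwrite(f"pics/{name}.png",im[:,:,::-1]);return im
E
python3 - <<'E'
from h import *
a=snap("top","top0");b=snap("scene","scene0")
cv2.imwrite("pics/both0.png",cv2.resize(np.vstack([a,b]),None,fx=.714,fy=.714)[:,:,::-1])
for n in ["damp_box","lid_knob","test_tile","ware_board"]:
    for c in ["top","scene"]: print(n,c,[(np.round(r["rect"]).tolist(),round(r["conf"],2)) for r in boxes_of(c,n)])
s=sense();print(s["tool_pos"],np.round(s["ee_rot"],3).tolist(),s["finger_gap"],s["clock"])
E
```

```text
damp_box top [([201.0, 126.0, 329.0, 264.0], 0.95)]
damp_box scene [([236.0, 175.0, 338.0, 297.0], 0.81), ([390.0, 283.0, 418.0, 307.0], 0.67)]
lid_knob top [([203.0, 128.0, 327.0, 264.0], 0.77)]
lid_knob scene [([242.0, 177.0, 338.0, 266.0], 0.67)]
test_tile top [([227.0, 84.0, 248.0, 118.0], 0.94), ([245.0, 156.0, 283.0, 196.0], 0.71)]
test_tile scene [([264.0, 211.0, 300.0, 244.0], 0.88), ([280.0, 325.0, 305.0, 358.0], 0.82)]
ware_board top [([349.0, 194.0, 413.0, 268.0], 0.9), ([353.0, 294.0, 420.0, 376.0], 0.75)]
ware_board scene [([178.0, 123.0, 244.0, 172.0], 0.76), ([148.0, 178.0, 225.0, 238.0], 0.64), ([239.0, 176.0, 337.0, 265.0], 0.17)]
[ 0.25814734 -0.56919674  0.22254963] [[0.911, 0.413, 0.0], [0.413, -0.911, -0.0], [-0.0, 0.0, -1.0]] 0.08734063300544555 0.5
```

View pics/top0.png

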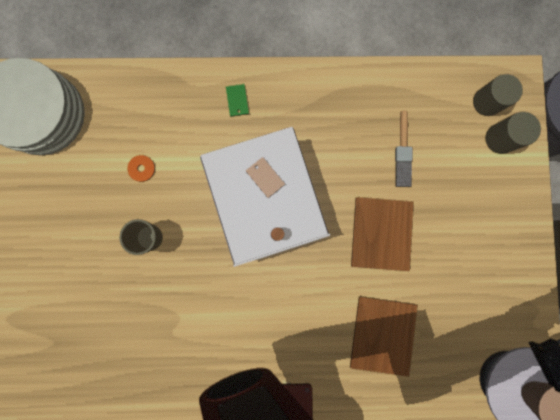

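View pics/scene0.png

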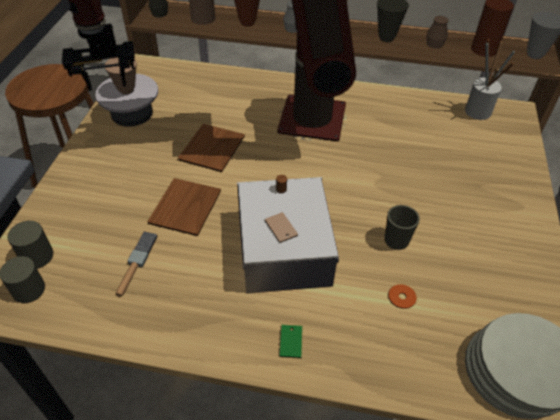

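The top view shows the pink tile on the lid at (265,177) and a green look-alike at (237,100), which is rejected. The knob is at (278,234). There are two boards, at (382,233) and (384,336), and the upper one looks farther from the base, which the numbers should confirm. I'll measure now and take one close crop.

```bash
cat > m.py <<'E'
from h import *
a=cv2.imread("pics/top0.png")[:,:,::-1].astype(int)
def rect(mask,z,name):
    n,l,st,ce=cv2.connectedComponentsWithStats(mask.astype(np.uint8))
    i=1+np.argmax(st[1:,4]);c,_=cv2.findContours((l==i).astype(np.uint8),cv2.RETR_EXTERNAL,cv2.CHAIN_APPROX_NONE)
    P=np.array([px2w("top",u,v,z)[:2] for u,v in c[0][:,0]],np.float32)
    (cx,cy),(w,h),an=cv2.minAreaRect(P);print(name,st[i].tolist(),"c",round(cx,4),round(cy,4),"wh",round(w,3),round(h,3),"an",round(an,1))
r,g,b=a[...,0],a[...,1],a[...,2]
sub=np.zeros(r.shape,bool)
def win(x0,y0,x1,y1):
    m=np.zeros(r.shape,bool);m[y0:y1,x0:x1]=1;return m
print(a[150,230],a[177,265],a[233,382],a[250,340],a[234,276],a[336,384])
rect(win(235,145,295,205)&(r-b>25),.138,"tile")
rect(win(195,120,335,270)&(abs(r-b)<25)&(r>130)|(win(235,145,295,205)&(r-b>25)),.13,"lid")
for w,n in((win(340,185,425,280),"far"),(win(340,285,425,385),"near")): rect(w&(r<120)&(r-b>25),.012,n)
rect(win(262,220,295,246)&(r-b>25),.172,"knob")
im=cv2.imread("pics/top0.png");cv2.imwrite("pics/crop.png",cv2.resize(im[120:275,195:425],None,fx=3.4,fy=3.4,interpolation=cv2.INTER_CUBIC))
E
python3 m.py; python3 -c "
from h import *
print(px2w('top',382,233,.012),px2w('top',384,336,.012),px2w('top',278,234,.172),camera_info('top')['R'],camera_info('top')['t'])"
```

```text
[196 195 195] [182 154 130] [131  86  53] [181 153 106] [132  93  65] [72 47 26]
tile [246, 158, 39, 39, 779] c 0.6021 0.0061 wh 0.08 0.05 an 38.2
lid [201, 127, 129, 139, 11180] c 0.5618 0.0081 wh 0.264 0.224 an 16.9
far [365, 225, 15, 42, 249] c 0.4446 -0.2625 wh 0.033 0.107 an 80.0
near [340, 302, 85, 83, 4623] c 0.1978 -0.2844 wh 0.227 0.187 an 81.3
knob [271, 227, 14, 14, 151] c 0.4741 -0.0188 wh 0.028 0.028 an 89.0
[ 0.47413214 -0.29187562  0.012     ] [ 0.21555478 -0.28723246  0.012     ] [ 0.47295962 -0.01983178  0.172     ] [[-0.0184081  -0.9995284   0.02457866]
 [-0.99742744  0.01665493 -0.06972167]
 [ 0.06927943 -0.02579888 -0.99726365]] [-0.00538949  0.5251643   0.9930683 ]
```

View pics/crop.png

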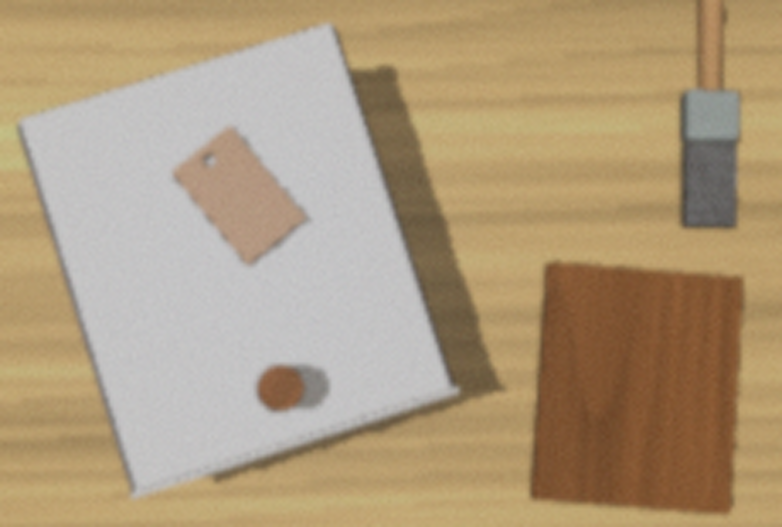

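The crop confirms the pink tile with its hole at crop (240,197), the knob at (281,388), and the chosen board centred at crop (638,387), which is clear. The far board's centre is about 0.56 m from the base, and the near one's is about 0.36 m. I'm moving above the tile.

Call:
send_rows(
  moves=[
    [0.02,-0.014,0,0,0,0,0],
    [0.046,-0.032,0,0,0,0,0],
    [0.046,-0.032,0,0,0,0,0],
    [0.046,-0.032,0,0,0,0,0],
    [0.046,-0.032,0,0,0,0,0],
    [0.046,-0.032,0,0,0,0,0],
    [0.046,-0.032,0,0,0,0,0],
    [0.046,-0.032,0,0,0,0,0],
    [0.046,-0.032,0,0,0,0,0],
    [0.046,-0.032,0,0,0,0,0],
    [0.046,-0.032,0,0,0,0,0],
    [0.046,-0.032,0,0,0,0,0],
  ],
  squeeze=20,
)

```text
clock: 2.0
tool_pos: [0.5862, -0.0156, 0.2228]
ee_rot: [[0.91, 0.414, 0.0], [0.414, -0.91, 0.0], [0.001, 0.0, -1.0]]
wrist_force: [-0.1, -1.1, 0.4]
finger_gap: 0.0871
gripper_force: 0.0
```

```bash
cat > g.py <<'E'
import sys
from h import *
from scipy.spatial.transform import Rotation as Ro
# usage: g.py x y z yangle(deg, world angle of tool y) ; tool pointing down
x,y,z,an=map(float,sys.argv[1:5]);s=sense();R=np.array(s["ee_rot"]);p=np.array(s["tool_pos"])
Y=np.array([np.cos(np.radians(an)),np.sin(np.radians(an)),0]);Z=np.array([0,0,-1.]);T=np.c_[np.cross(Y,Z),Y,Z]
print("shift",np.round(R.T@(np.array([x,y,z])-p),4),"rot",np.round(Ro.from_matrix(R.T@T).as_rotvec(degrees=True),2))
print("pos",np.round(p,4),"gap",s["finger_gap"],"t",s["clock"],"F",np.round(s["wrist_force"],2),"g",s["gripper_force"])
E
python3 g.py .602 .006 .1325 -51.8
python3 - <<'E'
from h import *
C=[(547,262),(743,278),(732,513),(532,497)]
P=np.array([px2w("top",195+u/3.4,120+v/3.4,.012)[:2] for u,v in C]);print(P.mean(0),P)
E
```

```text
shift [ 0.0233 -0.0131  0.0904] rot [ 1.000e-02 -3.000e-02 -1.376e+01]
pos [ 0.5862 -0.0156  0.2228] gap 0.0870636680277462 t 2.0 F [-0.12 -1.06  0.44] g 0.0
[ 0.47215197 -0.29398249] [[ 0.56758821 -0.22775587]
 [ 0.55306878 -0.37670535]
 [ 0.37653455 -0.36077566]
 [ 0.39141635 -0.21069306]]
```

Call:
send_rows(
  moves=[
    [0.023,-0.013,0.02,0,0,0,0],
    [0,0,0.02,0,0,-6.9,0],
    [0,0,0.02,0,0,-6.9,0],
    [0,0,0,0,0,0,0],
    [0,0,0,0,0,0,0],
  ],
)

```text
clock: 2.62
tool_pos: [0.6017, 0.0032, 0.1635]
ee_rot: [[0.787, 0.617, 0.001], [0.617, -0.787, 0.0], [0.001, 0.001, -1.0]]
wrist_force: [0.5, 0.1, 0.3]
finger_gap: 0.0869
gripper_force: 0.0
```

```bash
python3 g.py .602 .006 .1325 -51.8; python3 - <<'E'
from h import *
a=snap("top","t1");b=snap("scene","s1")
cv2.imwrite("pics/c1.png",np.vstack([cv2.resize(x,(560,300),interpolation=cv2.INTER_CUBIC) for x in (a[125:265,150:410],b[150:300,150:430])])[:,:,::-1])
E
```

```text
shift [ 0.0019 -0.0021  0.031 ] rot [ 0.04 -0.05 -0.12]
pos [0.6017 0.0032 0.1635] gap 0.08693440640424253 t 2.625 F [0.47 0.07 0.29] g 0.0
```

View pics/c1.png

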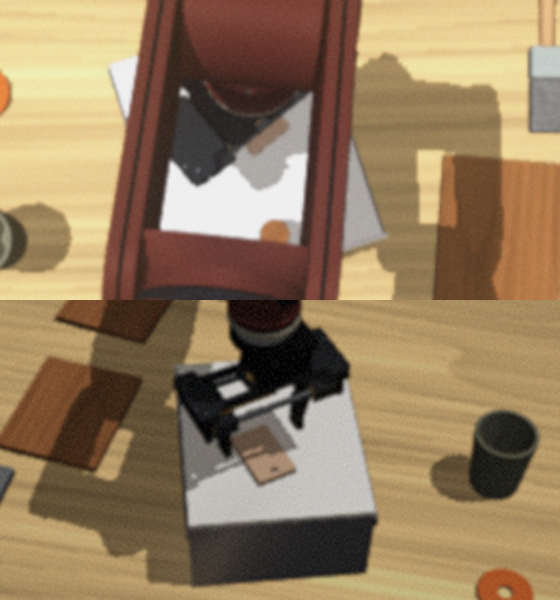

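The fingers straddle the pink tile, at (265,455) in the lower crop. I'll descend and grip it.

Call:
send_rows(
  moves=[
    [0.002,-0.002,0.012,0,0,0,0],
    [0,0,0.012,0,0,0,0],
    [0,0,0.005,0,0,0,0],
    [0,0,0.002,0,0,0,0],
    [0,0,0,0,0,0,0],
    [0,0,0,0,0,0,150],
    [0,0,0,0,0,0,200],
    [0,0,0,0,0,0,200],
    [0,0,0,0,0,0,200],
    [0,0,0,0,0,0,200],
    [0,0,0,0,0,0,200],
  ],
  squeeze=20,
)

```text
clock: 4.1
tool_pos: [0.6019, 0.0055, 0.1316]
ee_rot: [[0.786, 0.618, 0.0], [0.618, -0.786, -0.0], [0.0, 0.0, -1.0]]
wrist_force: [0.6, 0.2, 0.0]
finger_gap: 0.0498
gripper_force: 20.0
```

Call:
send_rows(
  moves=[
    [0,0,-0.01,0,0,0,200],
    [0,0,-0.03,0,0,0,200],
    [0,0,-0.03,0,0,0,200],
    [-0.02,0.011,-0.02,0,0,0,200],
    [-0.036,0.0195,0,0,0,0,200],
    [-0.042,0.0225,0,0,0,0,200],
    [-0.042,0.0225,0,0,0,0,200],
    [-0.042,0.0225,0,0,0,0,200],
    [-0.042,0.0225,0,0,0,0,200],
    [-0.036,0.0195,0,0,0,0,200],
    [-0.027,0.015,0,0,0,0,200],
    [0,0,0,0,0,7,200],
  ],
)

```text
clock: 5.6
tool_pos: [0.47, -0.2966, 0.2216]
ee_rot: [[0.859, 0.512, -0.001], [0.512, -0.859, -0.001], [-0.001, 0.0, -1.0]]
wrist_force: [-0.1, 0.5, -0.6]
finger_gap: 0.0495
gripper_force: 20.0
```

Call:
send_rows(
  moves=[
    [0,0,0.03,0,0,7,200],
    [0,0,0.04,0,0,7.3,200],
    [0,0,0.04,0,0,0,200],
    [0,0,0.04,0,0,0,200],
    [0,0,0.03,0,0,0,200],
    [0,0,0,0,0,0,200],
    [0,0,0,0,0,0,200],
  ],
)

```text
clock: 6.48
tool_pos: [0.4725, -0.2947, 0.0429]
ee_rot: [[0.957, 0.29, 0.001], [0.29, -0.957, -0.001], [0.001, 0.001, -1.0]]
wrist_force: [0.0, -1.3, 0.1]
finger_gap: 0.0495
gripper_force: 20.0
```

```bash
python3 g.py .472 -.294 .0136 -73.1; python3 - <<'E'
from h import *
a=snap("top","t2");b=snap("scene","s2")
cv2.imwrite("pics/c2.png",np.vstack([cv2.resize(x,(560,300),interpolation=cv2.INTER_CUBIC) for x in (a[165:305,250:510],b[100:250,90:370])])[:,:,::-1])
E
```

```text
shift [-0.0003 -0.0009  0.0293] rot [ 0.08 -0.04 -0.03]
pos [ 0.4725 -0.2947  0.0429] gap 0.04947485458808491 t 6.475 F [ 0.05 -1.32  0.14] g 19.9996617436409
```

View pics/c2.png

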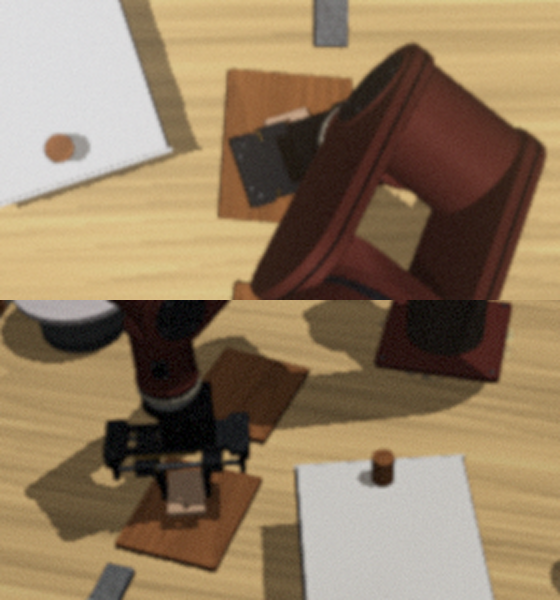

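The tile is held above the middle of the far board, at (190,500) in the lower crop. I'll lower it gently.

Call:
send_rows(
  moves=[
    [0,0,0.01,0,0,0,200],
    [0,0,0.01,0,0,0,200],
    [0,0,0.005,0,0,0,200],
    [0,0,0.002,0,0,0,200],
    [0,0,0.001,0,0,0,200],
    [0,0,0.001,0,0,0,200],
    [0,0,0,0,0,0,200],
    [0,0,0,0,0,0,200],
  ],
)

```text
clock: 7.58
tool_pos: [0.4724, -0.2938, 0.013]
ee_rot: [[0.957, 0.291, 0.0], [0.291, -0.957, -0.0], [0.0, 0.0, -1.0]]
wrist_force: [-1.9, 1.2, 5.0]
finger_gap: 0.0494
gripper_force: 20.0
```

Call:
send_rows(
  moves=[
    [0,0,0,0,0,0,90],
    [0,0,0,0,0,0,60],
    [0,0,0,0,0,0,30],
    [0,0,0,0,0,0,0],
    [0,0,-0.015,0,0,0,0],
    [0,0,-0.04,0,0,0,0],
    [0,0,-0.055,0,0,0,0],
    [0,0,-0.055,0,0,0,0],
    [0,0,-0.055,0,0,0,0],
    [0,0,0,0,0,0,0],
    [0,0,0,0,0,0,0],
  ],
)

```text
clock: 8.95
tool_pos: [0.4722, -0.2937, 0.2331]
ee_rot: [[0.957, 0.291, 0.001], [0.291, -0.957, -0.001], [0.0, 0.001, -1.0]]
wrist_force: [1.0, -0.3, 0.2]
finger_gap: 0.0873
gripper_force: 0.0
```

```bash
python3 g.py .4735 -.0192 .235 -73.1
```

```text
shift [ 0.0811 -0.2622 -0.002 ] rot [ 0.05 -0.03 -0.  ]
pos [ 0.4722 -0.2937  0.2331] gap 0.08727797066079804 t 8.95 F [ 0.98 -0.3   0.22] g 0.0
```

Call:
send_rows(
  moves=[
    [0.006,-0.018,0,0,0,0,0],
    [0.012,-0.04,0,0,0,0,0],
    [0.015,-0.048,0,0,0,0,0],
    [0.015,-0.048,0,0,0,0,0],
    [0.015,-0.048,0,0,0,0,0],
    [0.012,-0.04,0,0,0,0,0],
    [0.006,-0.02,0,0,0,0,0],
    [0,0,0.02,0,0,0,0],
    [0,0,0.02,0,0,0,0],
    [0,0,0,0,0,0,0],
    [0,0,0,0,0,0,0],
  ],
)

```text
clock: 10.32
tool_pos: [0.4732, -0.019, 0.1925]
ee_rot: [[0.957, 0.291, -0.001], [0.291, -0.957, 0.0], [-0.001, -0.001, -1.0]]
wrist_force: [0.0, -0.1, 0.5]
finger_gap: 0.0869
gripper_force: 0.0
```

```bash
python3 g.py .4735 -.0192 .136 -73.1; python3 - <<'E'
from h import *
a=snap("top","t3");b=snap("scene","s3")
cv2.imwrite("pics/c3.png",np.vstack([cv2.resize(x,(560,300),interpolation=cv2.INTER_CUBIC) for x in (a[165:305,200:460],b[120:270,130:410])])[:,:,::-1])
E
```

```text
shift [0.0003 0.0003 0.0565] rot [-0.03  0.04  0.01]
pos [ 0.4732 -0.019   0.1925] gap 0.08693543947898207 t 10.325 F [ 0.01 -0.06  0.46] g 0.0
```

View pics/c3.png

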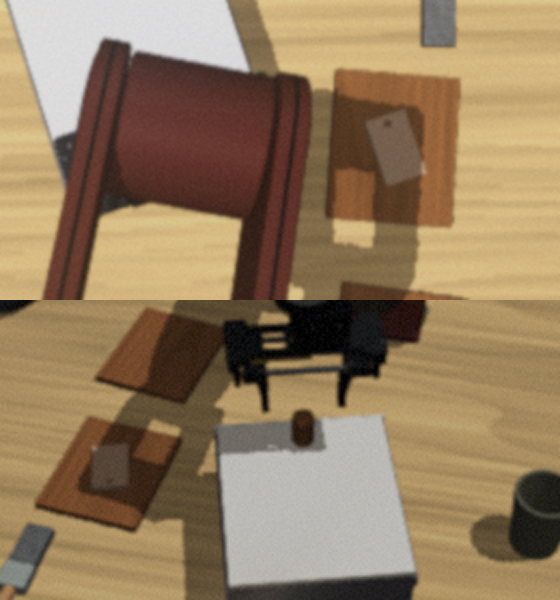

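The tile lies flat on the board, at (395,147) in the upper crop, and the fingers straddle the knob at (303,428) in the lower one. I'll descend and grip.

Call:
send_rows(
  moves=[
    [0,0,0.015,0,0,0,0],
    [0,0,0.02,0,0,0,0],
    [0,0,0.014,0,0,0,0],
    [0,0,0.005,0,0,0,0],
    [0,0,0.0025,0,0,0,0],
    [0,0,0,0,0,0,100],
    [0,0,0,0,0,0,200],
    [0,0,0,0,0,0,255],
    [0,0,0,0,0,0,255],
    [0,0,0,0,0,0,255],
    [0,0,0,0,0,0,255],
    [0,0,0,0,0,0,255],
  ],
  squeeze=50,
)

```text
clock: 11.92
tool_pos: [0.4733, -0.0189, 0.136]
ee_rot: [[0.957, 0.291, -0.001], [0.291, -0.957, 0.001], [-0.0, -0.001, -1.0]]
wrist_force: [-0.5, 3.3, 1.0]
finger_gap: 0.0285
gripper_force: 50.0
```

Call:
send_rows(
  moves=[
    [0,0,-0.0005,0,0,0,255],
    [0,0,-0.0005,0,0,0,255],
    [0,0,-0.0005,0,0,0,255],
    [0,0,-0.0005,0,0,0,255],
    [0,0,0,0,0,0,255],
  ],
)

```text
clock: 12.55
tool_pos: [0.4735, -0.0189, 0.1374]
ee_rot: [[0.957, 0.291, -0.0], [0.291, -0.957, 0.001], [0.0, -0.001, -1.0]]
wrist_force: [3.5, 5.7, -5.9]
finger_gap: 0.0287
gripper_force: 50.0
```

Call:
send_rows(
  moves=[
    [0,0,-0.0005,0,0,0,255],
    [0,0,-0.0005,0,0,0,255],
    [0,0,-0.0005,0,0,0,255],
    [0,0,-0.0005,0,0,0,255],
    [0,0,0,0,0,0,255],
  ],
)

```text
clock: 13.18
tool_pos: [0.4736, -0.0189, 0.1385]
ee_rot: [[0.957, 0.291, 0.0], [0.291, -0.957, 0.001], [0.001, -0.001, -1.0]]
wrist_force: [7.6, 5.0, -12.1]
finger_gap: 0.0288
gripper_force: 50.0
```

Call:
send_rows(
  moves=[
    [0,0,-0.0005,0,0,0,255],
    [0,0,-0.0005,0,0,0,255],
    [0,0,0,0,0,0,255],
  ],
)

```text
clock: 13.55
tool_pos: [0.4737, -0.0189, 0.1394]
ee_rot: [[0.957, 0.291, 0.0], [0.291, -0.957, 0.001], [0.001, -0.001, -1.0]]
wrist_force: [8.0, 3.8, -13.5]
finger_gap: 0.0287
gripper_force: 50.0
```

Call:
send_rows(
  moves=[
    [0,0,-0.0005,0,-0.3,0,255],
    [0,0,-0.0005,0,-0.3,0,255],
    [0,0,-0.0005,0,-0.3,0,255],
    [0,0,0,0,0,0,255],
  ],
  squeeze=58,
)

```text
clock: 14.05
tool_pos: [0.4738, -0.0189, 0.1414]
ee_rot: [[0.957, 0.291, -0.015], [0.291, -0.957, -0.003], [-0.015, -0.001, -1.0]]
wrist_force: [5.7, 4.7, -8.8]
finger_gap: 0.0285
gripper_force: 58.0
```

Call:
send_rows(
  moves=[
    [0,0,-0.0005,0,-0.2,0,255],
    [0,0,-0.0005,0,-0.2,0,255],
    [0,0,-0.0005,0,-0.1,0,255],
    [0,0,0,0,0,0,255],
  ],
)

```text
clock: 14.55
tool_pos: [0.4741, -0.0188, 0.1436]
ee_rot: [[0.957, 0.291, -0.022], [0.291, -0.957, -0.006], [-0.023, -0.001, -1.0]]
wrist_force: [4.8, 5.3, -4.3]
finger_gap: 0.0284
gripper_force: 58.0
```

```bash
cat > lip.py <<'E'
import sys
from h import *
b=snap("scene",sys.argv[1]);s=sense()
print(np.round(s["tool_pos"],4),np.round(s["wrist_force"],1),np.round(s["ee_rot"],3).tolist(),s["finger_gap"],s["clock"])
cv2.imwrite(f"pics/{sys.argv[1]}c.png",cv2.resize(b[150:310,190:390],(750,600),interpolation=cv2.INTER_CUBIC)[:,:,::-1])
E
python3 lip.py l1
```

```text
[ 0.4741 -0.0188  0.1437] [ 3.9  5.  -5.5] [[0.957, 0.291, -0.022], [0.291, -0.957, -0.006], [-0.023, -0.001, -1.0]] 0.02893293447075381 14.6
```

View pics/l1c.png

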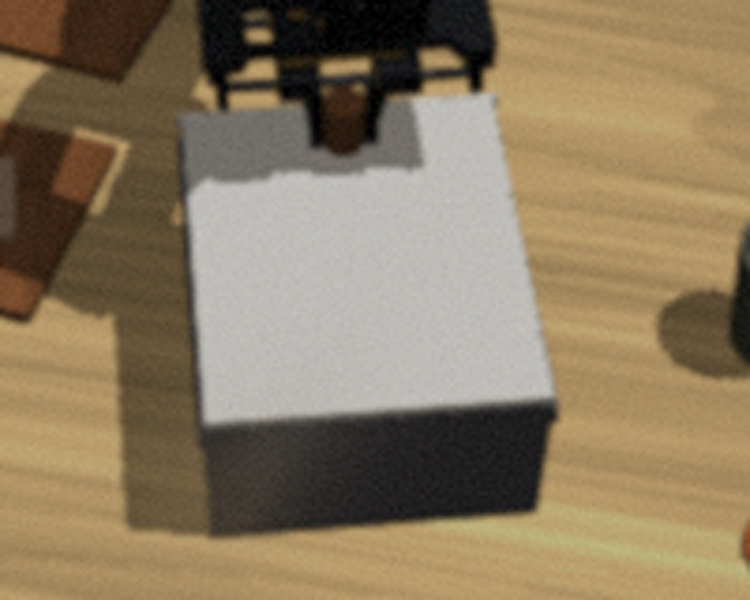

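The force is fading from 13.5 to about 5 N, as the seal should, and the knob is still between the fingers at (343,120). I'll continue along the hinge arc.

Call:
send_rows(
  moves=[
    [0.0001,0,-0.0009,0,-0.31,0,255],
    [0.0001,0,-0.0009,0,-0.31,0,255],
    [0.0001,0,-0.0009,0,-0.31,0,255],
    [0.0001,0,-0.0009,0,-0.31,0,255],
    [0.0001,0,-0.0009,0,-0.31,0,255],
    [0.0001,0,-0.0009,0,-0.31,0,255],
    [0.0001,0,-0.0009,0,-0.31,0,255],
    [0.0001,0,-0.0009,0,-0.31,0,255],
    [0.0001,0,-0.0009,0,-0.31,0,255],
    [0.0001,0,-0.0009,0,-0.31,0,255],
    [0,0,0,0,0,0,255],
    [0,0,0,0,0,0,255],
  ],
)

```text
clock: 16.1
tool_pos: [0.4751, -0.0185, 0.153]
ee_rot: [[0.954, 0.291, -0.075], [0.29, -0.957, -0.022], [-0.078, -0.001, -0.997]]
wrist_force: [0.9, 4.3, -2.5]
finger_gap: 0.0289
gripper_force: 58.0
```

```bash
python3 lip.py l2; python3 - <<'E'
from h import *
# compare images of front corners: model corner pixel shift vs opening, by edge-alignment of lid outline
o=np.array([.5615,.0083]);an=np.radians(16.9);ex=np.array([np.cos(an),np.sin(an)]);ey=np.array([-ex[1],ex[0]])
def pt(s,th,y,z):  # s from hinge toward front, z above hinge plane
    bx=130-s*np.cos(th)+z*np.sin(th); h=120+s*np.sin(th)+z*np.cos(th)
    q=o+(bx*ex+y*ey)/1000; return w2px("scene",[q[0],q[1],h/1000])
for th in (0,.04,.077,.1): print(th,[np.round(pt(260,th,y,10),1).tolist() for y in (110,-110)])
def white(n):
    a=cv2.imread(f"pics/{n}.png").astype(np.int16);return a
A,B=white("scene0"),white("l2")
for n,I in(("s0",A),("l1",white("l1")),("l2",B)):
    L=(abs(I[...,0]-I[...,2])<28)&(I.sum(2)>240)
    for c in (315,318,321):
        col=L[165:200,c];print(n,c,[165+int(i) for i in np.flatnonzero(col)[:1]],I[176:188,c].sum(1).tolist())
E
```

```text
[ 0.4751 -0.0186  0.153 ] [ 0.8  5.3 -2.1] [[0.954, 0.291, -0.075], [0.29, -0.957, -0.022], [-0.078, -0.001, -0.997]] 0.02860046957737371 16.15
0 [[320.3, 175.9], [237.8, 181.2]]
0.04 [[320.6, 173.2], [237.6, 178.5]]
0.077 [[320.9, 170.9], [237.5, 176.2]]
0.1 [[321.1, 169.4], [237.4, 174.7]]
s0 315 [178] [443, 473, 499, 532, 530, 533, 536, 530, 540, 530, 535, 532]
s0 318 [178] [457, 498, 527, 536, 545, 537, 536, 544, 537, 525, 541, 529]
s0 321 [178] [447, 459, 419, 404, 426, 447, 465, 497, 499, 512, 508, 517]
l1 315 [175] [529, 557, 564, 563, 563, 559, 556, 568, 557, 561, 564, 556]
l1 318 [175] [558, 561, 556, 558, 561, 568, 563, 570, 562, 576, 564, 557]
l1 321 [175] [460, 453, 464, 507, 542, 546, 543, 551, 567, 568, 554, 554]
l2 315 [173] [569, 566, 565, 559, 557, 563, 560, 573, 561, 557, 572, 567]
l2 318 [173] [565, 564, 558, 563, 572, 555, 570, 569, 566, 559, 568, 556]
l2 321 [173] [529, 543, 543, 549, 561, 561, 569, 559, 572, 569, 570, 565]
```

View pics/l2c.png

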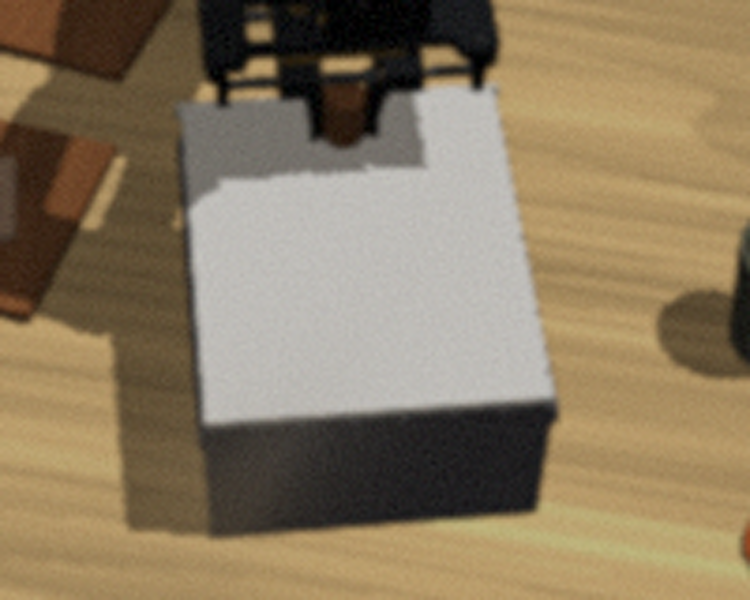

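The lid's front edge rose from row 178 to row 173, which matches the 5 px predicted for 0.077 rad. The knob is held at (345,115) with a load of about 2–3 N, so only the lid's weight is left. I'm handing in.

```bash
python3 -c "
from station import finish_job
print(finish_job())"
```

```text
the job is handed in; nothing more can be done
None
```

I handed the job in: the tile lies flat on the far ware board, released, and the arm still holds the lid by its knob with the front edge about 20 mm open; the cup, rib and brush were not touched.

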